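Draw the pump plunger out to the setting block

ROBOT

A 7-joint arm with a two-finger parallel gripper is mounted at the origin on the work surface. World frame = base frame: x ahead of the robot, y to its left, z up, the work surface at z = 0. Lengths are in m, angles in rad, forces in N, time in s.
With the tool pointing down it reaches from about 0.4 to 0.85 m from the base axis. Payload 4.5 kg.
Tool frame: the origin (TCP) lies between the finger pads; the fingertips stand 14 mm ahead of it and the grasp point (between the pads) lies 5 mm behind it; x points along the fingers, z is the direction in which the jaws open and shut, and the axes are right-handed (so a half turn about x gives the same grasp; the last joint's range is limited). The gripper opens to 88 mm and grips with 3 to 60 N. Pads are 18 mm wide; open, the fingers measure 123 mm over their backs; the gripper's body (75 mm by 187 mm) begins 45 mm behind the grasp point.
Start: joints at [-1.131, 0.689, -0.195, 1.565, 0.157, 0.902, -0.215], TCP at [0.247, 0.574, 0.253] pointing down, gripper open.
Joint ranges: [-3.01, 3.01], [-0.46, 2.08], [-1.47, 1.51], [0.13, 2.56], [-1, 4.14], [0.04, 2.09], [-2.66, 2.66]. Speed limits (rad/s): [2.57, 2.57, 3.14, 3.14, 3.14, 3.14, 3.14].

INTERFACE

Orientations are given as a unit quaternion [x, y, z, w].
In Python, from plant import r, cams gives the robot as it stands.
- The arm moves only by the tool apply_moves, never from a script. Its arguments are lists of equal length, an entry for each row: "travel": the shift along the world's x, y, z in cm, a list of three; "roll": the turn about the world's z in degrees; "gripper": the finger opening in cm, from 0 to 8.81. In form: {"travel": [[x, y, z], ...], "roll": [roll, ...], "gripper": [gripper, ...]}. A call has exactly 8 rows; each row is the pose to reach, as a shift and turn from the pose commanded when the call began; what a row does not reach only later rows make up. A row lasts 1/12 s, in which the tool goes at most 41.7 mm and 7.16 degrees, less where a joint would pass 70% of its speed; a pose out of reach is approached as far as the arm can. A call with a gripper value outside its range is refused whole. The fingers move at their own pace and stop on an object; "newtons" is the grip in N (left out, the last holds). Time passes only in rows, so rows that repeat a pose let the fingers close, or fill a call up. It gives the time, the measured TCP pose, the force and the opening at its end, in the units of the state.
- r.get_state(): the state, without advancing time (a new reading comes with each control period).
- cams.snapshot(name): name is "scene" or "top" or "wrist"; returns a dict with "image" (384x512x3 uint8, red, green, blue), "fx", "fy", "cx", "cy" (pixels), "dist" ([k1, k2, p1, p2, k3] as OpenCV has them; the pictures are not rectified), "R" (3x3) and "t" (3): a world point X has camera coordinates R X + t. Camera axes: x right, y down, z forward; pixel columns grow to the right and rows downward; lengths in m; the calibration is good to about 2 mm. A picture is of the moment at which its call begins. There is no depth.
- r.finish_job(): hands the job in, once; it reports no verdict.
The state is a dict: "clock": time; "q": joint angles; "qd": joint speeds; "joint_torque": joint torques, N m; "tool_pos": TCP position; "eef_rot": TCP orientation; "contact_force": force on the tool from outside, world axes, zero at the start; "moment": the same for the moment, N m; "opening": opening from 0.0 (shut) to 1.0 (fully open).
Only numpy, scipy, OpenCV 4.12 (cv2) and the standard library are available. Lean on these libraries where they do the work, as an engineer would, in place of code of your own. Each camera call takes 0.05 s, during which the arm holds its last target. There are 200 camera calls.

TASK

Take the tall setting block out of the parts bin and stand it upright, let go, on the square pad on top of the pump body while the plunger is still fully in. Then take the plunger by its cross bar and draw it straight up out of its bore, without forcing it sideways, only until the underside of the cross bar is level with the top of the setting block; the rod must stay in its bore, clear of the block. Finish while holding the plunger there in the gripper (do not let go of it), and leave everything else where it is.

Things in the scene. Friction and masses are not known exactly. Their poses are not given: they have to be found in the camera images.
- pump: Fixed pump body, an aluminium block 80 (x) x 180 (y) x 90 mm high on a dark steel flange 120 x 210 x 9 mm. Origin: centre of its underside on the table, z up, y along its length. Its flat top is 90 mm above the origin. The plunger bore is near the -y end, the square pad near the +y end. It turns up to 29 degrees either way and may stand on either side of the robot's x axis.
- pad (a point): Centre of the dark square pad, 50 x 50 mm, on (flush with) the pump body's top, 43 mm towards +y from its middle and 85 mm from the bore axis; axes as the pump's.
- bore (a point): Centre of the bore's mouth in the pump body's top, 42 mm towards -y from its middle. Vertical blind bore, 21 mm wide and 80 mm deep below this point.
- bar (a point): Centre of the plunger's cross bar. The plunger is a loose one-piece steel part, about 0.4 kg: a round rod, 20 mm in diameter, with a level square bar 14 x 14 mm in section and 72 mm long across its top (bar along this point's y, square with the rod; point z points up along the rod). It can turn freely in the bore. At the start it rests on the bore's bottom with the bar's underside 32 mm and the bar's centre 39 mm above the pump's top. It falls back if let go.
- bar_under (a point): Point on the rod's axis level with the underside of the cross bar, 7 mm below bar.
- foot (a point): Centre of the rod's lower end, 112 mm below the underside of the cross bar; 80 mm deep in the bore at the start.
- bin: Fixed open grey plastic parts bin, outside 180 (x) x 280 (y) x 50 mm high, walls and floor 4 mm. Origin: centre of its underside on the table, z up. Three things stand in it in a row along its y, about 85 mm apart, in any order: tall block, short block, socket.
- tall_block_c (a point): Centre (half-way up) of the tall setting block: loose aluminium block 30 x 30 x 70 mm, about 0.25 kg, standing upright on the bin's floor, its z up and its sides within 15 degrees of the bin's.
- short_block_c (a point): Centre of a bystander in the bin: aluminium block 30 x 30 x 40 mm high.
- socket_c (a point): Centre of a bystander in the bin: round steel wrench socket, 30 mm in diameter, 44 mm high.
- hammer: Bystander: hammer lying at the far side of the table.
- screwdriver: Bystander: screwdriver lying near the robot.
- spray_can: Bystander: standing spray can, 66 mm in diameter, 190 mm high.
- screw_jar: Bystander: standing jar, 70 mm in diameter, 85 mm high.
- tape: Bystander: tape measure in a yellow case, 70 x 65 x 40 mm.
Not all that is in view belongs to the job. Leave any turquoise or yellow look-alike of the part that bears bar alone.

How it is judged:
On the way, in this order (a step that is already met when the one before it is completed fails the run):
1. the gripper has lifted the tall block clear of the bin (z of tall_block_c in the frame of bin above 0.1 m and contact force between the fingers and tall_block above 1 N), for 0.1 s.
2. the tall block stands upright on the pad, let go, with the plunger still fully in (horizontal distance between tall_block_c and pad below 0.014 m and angle between the z axis of tall_block_c and the z axis of pump, either way round below 0.08 rad and z of tall_block_c in the frame of pump between 0.121 and 0.129 m and contact force between the fingers and tall_block below 0.3 N and z of bar_under in the frame of pump below 0.13 m), for 0.2 s.
At the end, for the whole second after the job is handed in: Tall block upright (4.5 deg) and released, centre within 14 mm of the pad's; gripper holds the still plunger (over 2 N), bar underside within 6 mm of 70 mm above the pump's top, rod within 6 mm and 3.4 deg of the bore axis, pressing on the bore under 25 N, not touching the block (horizontal distance between tall_block_c and pad below 0.014 m and angle between the z axis of tall_block_c and the z axis of pump, either way round below 0.08 rad and z of tall_block_c in the frame of pump between 0.121 and 0.129 m and contact force between each of the fingers, plunger and tall_block below 0.3 N and z of bar_under in the frame of pump between 0.154 and 0.166 m and horizontal distance between bar_under and bore below 0.006 m and angle between the z axis of bar and the z axis of pump, either way round below 0.06 rad and contact force between the fingers and plunger above 2 N and contact force between plunger and pump below 25 N and linear speed of plunger below 0.02 m/s); the arm keeps its last pose, push and grip.
It fails at once if the plunger is pulled right out of its bore (z of foot in the frame of pump above 0.088 m).
It fails at once if the plunger is forced against its bore with more than 40 N (contact force between plunger and pump above 40 N).
It fails at once if the block is dropped onto the pump from more than 15 mm (contact force between the fingers and tall_block below 0.05 N and z of tall_block_c in the frame of pump above 0.14 m and horizontal distance between tall_block_c and pad below 0.05 m).
It fails at once if a bystander is moved by more than 30 mm (distance of any of short_block_c, socket_c, hammer, screwdriver, spray_can, screw_jar, tape from where it was at the start of the episode above 0.03 m).
It also fails if it takes over 51 s, if anything falls off the work surface, if the arm or the gripper's body presses on something with over 40 N, if the wrist force passes 120 N, or if a joint passes its speed limit or range.

## Working session

There is one attempt and no reset: what is moved stays moved. The work goes in short steps, Python scripts to look and compute and a tool call to move; the robot and the scene stay as the last step left them, time stands still between calls to the robot, and variables do not carry over. Pictures are saved under pics/ and viewed, about 8 in all and at most 12, crops included, and the job is handed in when it is done.

Besides the shell and the picture viewer there is one more tool, called after "Emit:" as a command line: name --pt "numbers of a row" for each row, then --argument value for the rest. apply_moves: Moves the arm, as the interface text tells. Its arguments: {"type":"object","properties":{"travel":{"type":"array","items":{"type":"array","items":{"type":"number"}}},"roll":{"type":"array","items":{"type":"number"}},"gripper":{"type":"array","items":{"type":"number"}},"newtons":{"type":"number"}},"required":["travel","roll","gripper"]}

```bash
mkdir -p pics
cat > h.py <<'E'
import numpy as np, cv2, pickle
from plant import r, cams
def snap(n,tag):
    s=cams.snapshot(n); pickle.dump(s,open(f'pics/{tag}.pkl','wb'))
    cv2.imwrite(f'pics/{tag}.png',s['image'][...,::-1]); return s
def load(tag): return pickle.load(open(f'pics/{tag}.pkl','rb'))
def K(s): return np.array([[s['fx'],0,s['cx']],[0,s['fy'],s['cy']],[0,0,1.]])
def ray(s,px):
    n=cv2.undistortPoints(np.array([[px]],float),K(s),np.array(s['dist'],float))[0,0]
    R=np.array(s['R']);t=np.array(s['t']); return -R.T@t, R.T@np.array([n[0],n[1],1.])
def onz(s,px,z):
    o,d=ray(s,px); return o+d*(z-o[2])/d[2]
def tri(l):
    A=np.zeros((3,3));b=np.zeros(3);O=[]
    for s,px in l:
        o,d=ray(s,px);d/=np.linalg.norm(d);P=np.eye(3)-np.outer(d,d);A+=P;b+=P@o;O.append((o,P))
    X=np.linalg.solve(A,b); return X,[np.linalg.norm(P@(X-o)) for o,P in O]
def proj(s,X):
    return cv2.projectPoints(np.array(X,float).reshape(-1,3),cv2.Rodrigues(np.array(s['R'],float))[0],np.array(s['t'],float),K(s),np.array(s['dist'],float))[0][:,0]
def crop(tag,x0,y0,x1,y1,k,out):
    im=load(tag)['image'][y0:y1,x0:x1,::-1]; cv2.imwrite(f'pics/{out}.png',cv2.resize(im,None,fx=k,fy=k,interpolation=cv2.INTER_CUBIC))
E
python3 - <<'E'
from h import *
a=snap('scene','s0');b=snap('top','t0')
cv2.imwrite('pics/both.png',cv2.resize(np.vstack([a['image'],b['image']])[...,::-1],None,fx=.78,fy=.78))
for s in(a,b): print(s['fx'],s['cx'],s['cy'],-np.array(s['R']).T@np.array(s['t']))
print(r.get_state())
E
```

```text
440.30876957657966 257.45736914139684 187.46598040272136 [1.5874373  0.60152094 0.94499969]
387.14606780914585 257.3887641738952 190.8236387725693 [0.3687505  0.00741971 1.46150788]
{'clock': 0.1, 'q': array([-1.13122236,  0.68989955, -0.19451601,  1.56618366,  0.15729599,
        0.90251571, -0.21508989]), 'qd': array([ 8.72245300e-04, -1.36157488e-03, -6.92821011e-04, -6.35319646e-04,
        3.41149139e-04,  1.15842057e-03, -8.61042731e-05]), 'joint_torque': array([-4.25169113e-03, -5.28502178e+01, -1.27192162e+00, -1.53836185e+01,
       -5.25641057e-02,  1.97648464e-03,  4.53172527e-05]), 'tool_pos': array([0.2465396 , 0.57375164, 0.25200549]), 'eef_rot': array([-0.38936544,  0.59093204,  0.38866892,  0.59002572]), 'contact_force': array([-0.30570862,  0.74739935, -0.24508607]), 'moment': array([-0.02125843,  0.01773559,  0.01227745]), 'opening': 1.0009106309853188}
```

View pics/t0.png

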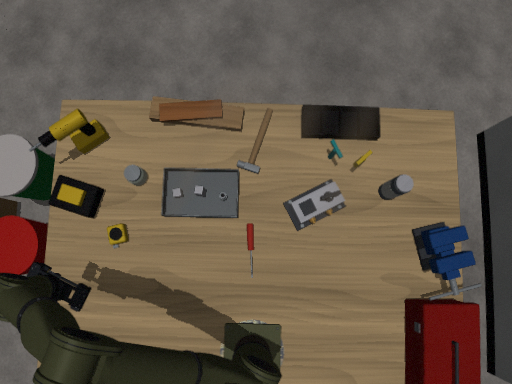

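View pics/s0.png

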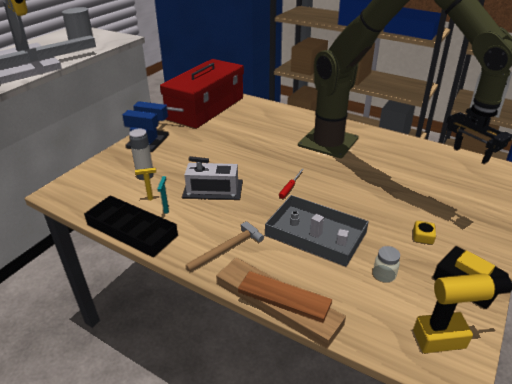

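Top view: the bin is at (200,193) with blocks at (178,192) and (199,190) and the socket at (223,197). The pump is at (315,205). Candidates for the plunger are the steel bar at (328,196) on the pump, the turquoise look-alike at (335,150) and the yellow one at (363,158). I choose the steel one. For the tall block there are two candidates, so I'll check in a close crop.

Run:
```python
from h import *
crop('t0',155,160,245,225,4.4,'a');crop('t0',275,170,355,235,4.4,'b');crop('s0',260,190,370,265,4.4,'c');crop('s0',175,145,250,205,4.4,'d')
I=[cv2.resize(cv2.imread(f'pics/{k}.png'),(400,300)) for k in 'abcd']
cv2.imwrite('pics/c1.png',np.vstack([np.hstack(I[:2]),np.hstack(I[2:])]))
```

```text
(no output)
```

View pics/c1.png

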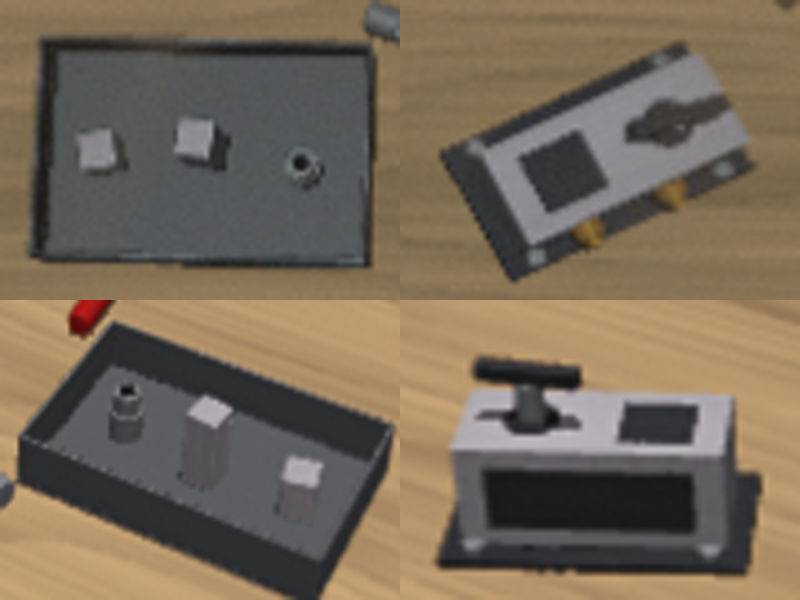

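The crop shows the tall block in the middle, with the short block left of it in the top view and the socket to the right. The steel bar and the pad are clearly visible on the pump.

Run:
```python
from h import *
t=load('t0');s=load('s0')
for n,a,b in [('tall top',(199.3,189.9),(317.8,218)),('pad',(307.6,207.3),(223.7,169.6)),('bar',(331,196),(198.8,159.4))]: print(n,tri([(t,a),(s,b)]))
# pad corners on crop b / scene yaw
f=lambda u,v:(275+(u-400)/5,170+v/4.615)
P=[onz(t,f(*p),.09) for p in [(519,162),(583,130),(608,182),(543,212)]]
print(np.round(P,4),np.mean(P,0))
g=lambda u,v:(155+u/4.444,160+v/4.615)
Q=[onz(t,g(*p),.074) for p in [(180,118),(215,124),(210,160),(174,156)]]
print(np.round(Q,4),np.mean(Q,0))
B=[onz(t,g(*p),.05) for p in [(43,38),(372,47),(370,266),(32,258)]];print(np.round(B,4),np.mean(B,0))
from scipy.spatial.transform import Rotation as R
M=R.from_quat(r.get_state()['eef_rot']).as_matrix();print(M.round(3))
w=cams.snapshot('wrist');C=-np.array(w['R']).T@np.array(w['t'])-r.get_state()['tool_pos'];print('cam in tool',M.T@C, (M.T@np.array(w['R']).T).round(2),w['fx'])
```

```text
tall top (array([0.57916473, 0.20951592, 0.06579391]), [np.float64(0.001893667824291253), np.float64(0.001893667824291345)])
pad (array([ 0.52393585, -0.18468809,  0.08380383]), [np.float64(0.0011020457681655534), np.float64(0.001102045768165715)])
bar (array([ 0.5619906 , -0.26238237,  0.12220472]), [np.float64(0.0002569534227365963), np.float64(0.0002569534227367231)])
[[ 0.5309 -0.1532  0.09  ]
 [ 0.5571 -0.199   0.09  ]
 [ 0.5169 -0.2171  0.09  ]
 [ 0.4925 -0.1707  0.09  ]] [ 0.52435515 -0.18499957  0.09      ]
[[0.5942 0.2212 0.074 ]
 [0.5902 0.1923 0.074 ]
 [0.5615 0.1951 0.074 ]
 [0.5639 0.2246 0.074 ]] [0.57745822 0.20827984 0.074     ]
[[0.6605 0.3435 0.05  ]
 [0.6604 0.067  0.05  ]
 [0.4838 0.063  0.05  ]
 [0.4824 0.3418 0.05  ]] [0.57177026 0.20383155 0.05      ]
[[-0.001 -0.919  0.395]
 [-0.002  0.395  0.919]
 [-1.    -0.    -0.002]]
cam in tool [-0.1311428   0.08249464 -0.00022141] [[ 0.   -0.31  0.95]
 [-0.   -0.95 -0.31]
 [ 1.   -0.   -0.  ]] 301.54576648122014
```

Checks: tall top measured at z≈0.066 to 0.074 (expected 0.074), pad at 0.084 (expected 0.09), bar at 0.122 (expected 0.129). That is consistent within the ~6 mm two-view error. I'll move above the tall block, with the jaw along the block's x (yaw ≈ -6°).

Emit:
apply_moves --pt "2.5 -2.8 0" --pt "5 -5.6 0" --pt "7.5 -8.3 0" --pt "10 -11.1 0" --pt "12.5 -13.9 0" --pt "15 -16.6 0" --pt "17.5 -19.4 0" --pt "20 -22.1 0" --roll '[-6,-12,-18,-24,-30,-36,-42,-48]' --gripper '[8.8,8.8,8.8,8.8,8.8,8.8,8.8,8.8]' --newtons 25

```text
clock: 0.82
tool_pos: [0.4475, 0.3515, 0.2526]
eef_rot: [-0.113, 0.698, 0.113, 0.698]
contact_force: [0.1, 0.5, -0.8]
opening: 0.998
```

Emit:
apply_moves --pt "2.2 -2.4 -0.5" --pt "4.4 -4.8 -1" --pt "6.6 -7.2 -2" --pt "8.8 -9.6 -3" --pt "11 -12 -4" --pt "13.1 -14.5 -5" --pt "13.1 -14.5 -5" --pt "13.1 -14.5 -5" --roll '[-5,-10,-15,-20,-25,-25,-25,-25]' --gripper '[8.8,8.8,8.8,8.8,8.8,8.8,8.8,8.8]'

```text
clock: 1.48
tool_pos: [0.5784, 0.2055, 0.2018]
eef_rot: [0.039, 0.706, -0.041, 0.706]
contact_force: [-0.0, 1.1, 1.4]
opening: 1.001
```

Run:
```python
from h import *
s=snap('wrist','w1');cv2.imwrite('pics/w1b.png',cv2.resize(s['image'][...,::-1],(768,576),interpolation=cv2.INTER_CUBIC))
print(proj(s,[[.578,.208,.074]]), r.get_state()['tool_pos'])
```

```text
[[257.46630831 183.96697076]] [0.57746108 0.20794447 0.20219779]
```

View pics/w1b.png

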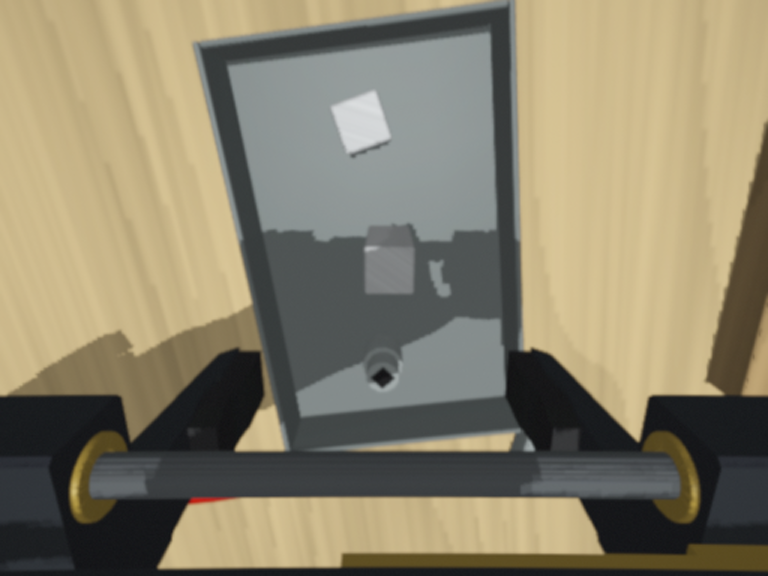

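The wrist view shows the short block at (360,122), the tall block's top face with corners around (364,249)–(414,293), and the socket at (382,370), all in the 1.5x picture. The block's sides are parallel to the jaws.

Run:
```python
from h import *
s=load('w1')
Q=[onz(s,(u/1.5,v/1.5),.074) for u,v in [(364,248),(413,247),(414,293),(365,293)]]
print(np.round(Q,4),np.mean(Q,0))
print(tri([(s,(389/1.5,270.3/1.5)),(load('t0'),(199.3,189.9)),(load('s0'),(317.8,218))]))
```

```text
[[0.567  0.2265 0.074 ]
 [0.5956 0.2238 0.074 ]
 [0.5935 0.1954 0.074 ]
 [0.564  0.1987 0.074 ]] [0.58003182 0.21110447 0.074     ]
(array([0.57947607, 0.20937642, 0.06607783]), [np.float64(0.0005333050480044823), np.float64(0.0016817214105980462), np.float64(0.002130980816772017)])
```

Emit:
apply_moves --pt "0.2 0.25 -2" --pt "0.2 0.25 -4.5" --pt "0.2 0.25 -7" --pt "0.2 0.25 -9.5" --pt "0.2 0.25 -12" --pt "0.2 0.25 -13.5" --pt "0.2 0.25 -14.5" --pt "0.2 0.25 -15" --roll '[0,0,0,0,0,0,0,0]' --gripper '[8.8,8.8,8.8,8.8,8.8,8.8,8.8,8.8]'

```text
clock: 2.2
tool_pos: [0.5783, 0.2125, 0.0517]
eef_rot: [0.038, 0.707, -0.038, 0.705]
contact_force: [0.2, 0.5, 0.2]
opening: 0.997
```

Emit:
apply_moves --pt "0 0 0" --pt "0 0 0" --pt "0 0 0" --pt "0 0 0" --pt "0 0 0" --pt "0 0 0" --pt "0 0 0" --pt "0 0 0" --roll '[0,0,0,0,0,0,0,0]' --gripper '[8,6,4,2,2,2,2,2]'

```text
clock: 2.87
tool_pos: [0.5798, 0.2108, 0.0529]
eef_rot: [0.039, 0.706, -0.039, 0.706]
contact_force: [-0.9, 1.0, -0.2]
opening: 0.419
```

Emit:
apply_moves --pt "0 0 0" --pt "0 0 0" --pt "0 0 0" --pt "0 0 0" --pt "0 0 0" --pt "0 0 1" --pt "0 0 2" --pt "0 0 4" --roll '[0,0,0,0,0,0,0,0]' --gripper '[2,2,2,2,2,2,2,2]'

```text
clock: 3.53
tool_pos: [0.577, 0.2103, 0.0916]
eef_rot: [0.038, 0.708, -0.039, 0.704]
contact_force: [0.1, 0.4, -2.4]
opening: 0.341
```

Emit:
apply_moves --pt "0 0 4" --pt "0 0 8" --pt "0 0 12" --pt "0 -2 16" --pt "0 -5 18" --pt "0 -9 20" --pt "0 -13 20" --pt "0 -17 20" --roll '[0,0,0,0,5,10,15,20]' --gripper '[2,2,2,2,2,2,2,2]'

```text
clock: 4.2
tool_pos: [0.579, 0.0396, 0.2949]
eef_rot: [-0.087, 0.701, 0.087, 0.702]
contact_force: [0.7, -0.5, -3.6]
opening: 0.333
```

Emit:
apply_moves --pt "0 -4 0" --pt "0 -8 0" --pt "0 -12 0" --pt "0 -16 0" --pt "0 -20 0" --pt "0 -24 0" --pt "0 -28 0" --pt "0.5 -32 0" --roll '[4,8,12,13,13,13,13,13]' --gripper '[2,2,2,2,2,2,2,2]'

```text
clock: 4.87
tool_pos: [0.5822, -0.2808, 0.2931]
eef_rot: [-0.163, 0.689, 0.164, 0.687]
contact_force: [0.3, -1.0, -3.3]
opening: 0.341
```

Emit:
apply_moves --pt "0 -2 0" --pt "0 -2 0" --pt "0 -2 0" --pt "0 -2 0" --pt "0 -2 0" --pt "0 -2 0" --pt "0 -2 0" --pt "0 -2 0" --roll '[0,0,0,0,0,0,0,0]' --gripper '[2,2,2,2,2,2,2,2]'

```text
clock: 5.53
tool_pos: [0.5848, -0.2983, 0.2929]
eef_rot: [-0.164, 0.688, 0.164, 0.688]
contact_force: [-0.5, -0.1, -4.2]
opening: 0.339
```

Run:
```python
from h import *
s=snap('wrist','w2');cv2.imwrite('pics/w2b.png',cv2.resize(s['image'][...,::-1],(768,576),interpolation=cv2.INTER_CUBIC))
print(r.get_state()['tool_pos'])
```

```text
[ 0.58481926 -0.29858783  0.29286883]
```

View pics/w2b.png

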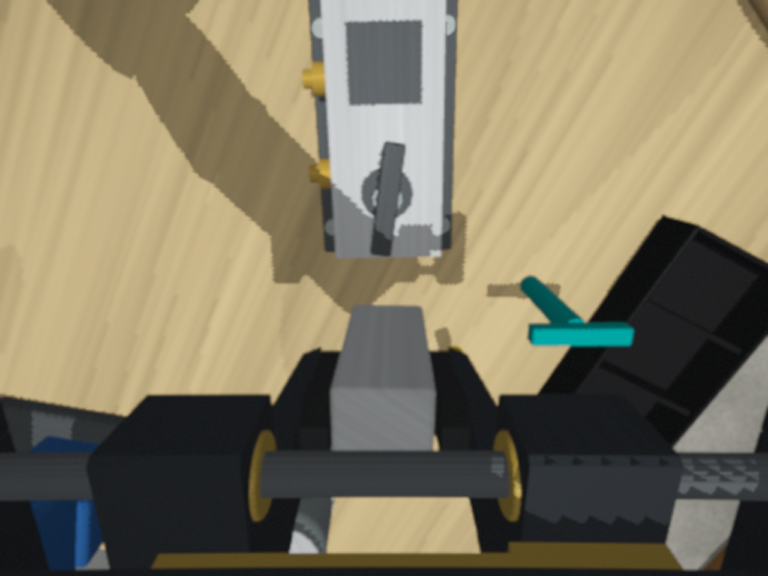

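The wrist view (1.5x) shows the pad with corners (346,22), (421,20), (422,104) and (349,105). The bar runs from (395,144) to (381,254) with the ring of the bore around (387,193). The turquoise look-alike is well aside at (580,335).

Run:
```python
from h import *
s=load('w2');t=load('t0');c=load('s0')
p=lambda u,v:(u/1.5,v/1.5)
P=np.array([onz(s,p(*q),.09) for q in [(346,22),(421,20),(422,104),(349,105)]]);print(P.round(4),P.mean(0))
e=[P[1]-P[0],P[2]-P[3]];print('side',[np.linalg.norm(P[i]-P[i-1]) for i in range(4)],[np.degrees(np.arctan2(v[1],v[0])) for v in e],[np.degrees(np.arctan2(-v[0],v[1])) for v in (P[0]-P[3],P[1]-P[2])])
B=np.array([onz(s,p(*q),.136) for q in [(385,142),(405,146),(391,255),(371,252)]]);print(B.round(4),B.mean(0))
v=B[0]+B[1]-B[2]-B[3];print('bar len',np.linalg.norm(v)/2,np.degrees(np.arctan2(v[1],v[0])))
pc=tuple(proj(s,P.mean(0))[0]);print('pad tri',tri([(s,pc),(t,(307.6,207.3)),(c,(223.7,169.6))]))
bc=tuple(proj(s,B.mean(0))[0]);print('bar tri',tri([(s,bc),(c,(198.8,158.4))]))
```

```text
[[ 0.4925 -0.1735  0.09  ]
 [ 0.5354 -0.1506  0.09  ]
 [ 0.5599 -0.1945  0.09  ]
 [ 0.5155 -0.2176  0.09  ]] [ 0.52585484 -0.18401855  0.09      ]
side [np.float64(0.0497025016744247), np.float64(0.048635673230198496), np.float64(0.05023725847892172), np.float64(0.050003933322383384)] [np.float64(28.10816863220391), np.float64(27.50150525109698)] [np.float64(27.547447484592947), np.float64(29.110785069537894)]
[[ 0.5482 -0.2276  0.136 ]
 [ 0.5601 -0.2242  0.136 ]
 [ 0.5834 -0.2886  0.136 ]
 [ 0.5709 -0.2927  0.136 ]] [ 0.56563421 -0.25828936  0.136     ]
bar len 0.06878406983152367 109.56054780522558
pad tri (array([ 0.52471748, -0.18399753,  0.08450715]), [np.float64(0.0010343416501379513), np.float64(0.0015790146856312507), np.float64(0.001018038828018531)])
bar tri (array([ 0.56587614, -0.25876564,  0.12953911]), [np.float64(0.00030919183520447524), np.float64(0.0003091918352043122)])
```

Emit:
apply_moves --pt "-1.5 2.9 0" --pt "-3 5.8 0" --pt "-4.5 8.7 -1" --pt "-5.95 11.5 -3.5" --pt "-5.95 11.5 -6.5" --pt "-5.95 11.5 -9.5" --pt "-5.95 11.5 -11.5" --pt "-5.95 11.5 -13" --roll '[1,1,1,1,1,1,1,1]' --gripper '[2,2,2,2,2,2,2,2]'

```text
clock: 6.25
tool_pos: [0.5246, -0.1837, 0.1611]
eef_rot: [-0.17, 0.687, 0.17, 0.686]
contact_force: [-0.6, -1.0, -2.6]
opening: 0.339
```

Emit:
apply_moves --pt "0 0 -0.6" --pt "0 0 -1.0" --pt "0 0 -1.3" --pt "0 0 -1.5" --pt "0 0 -1.7" --pt "0 0 -1.7" --pt "0 0 -1.7" --pt "0 0 -1.7" --roll '[0,0,0,0,0,0,0,0]' --gripper '[2,2,2,2,2,2,2,2]'

```text
clock: 6.92
tool_pos: [0.5255, -0.1843, 0.1462]
eef_rot: [-0.17, 0.686, 0.169, 0.687]
contact_force: [0.2, -1.3, -2.9]
opening: 0.337
```

Still in the air (the weight shows at -2.9 N), about 7 mm to go.

Emit:
apply_moves --pt "0 0 -0.2" --pt "0 0 -0.4" --pt "0 0 -0.5" --pt "0 0 -0.6" --pt "0 0 -0.65" --pt "0 0 -0.65" --pt "0 0 -0.65" --pt "0 0 -0.65" --roll '[0,0,0,0,0,0,0,0]' --gripper '[2,2,2,2,2,2,2,2]'

```text
clock: 7.58
tool_pos: [0.5252, -0.1842, 0.1393]
eef_rot: [-0.17, 0.686, 0.17, 0.687]
contact_force: [0.1, -0.3, -3.1]
opening: 0.339
```

Emit:
apply_moves --pt "0 0 -0.05" --pt "0 0 -0.1" --pt "0 0 -0.15" --pt "0 0 -0.2" --pt "0 0 -0.2" --pt "0 0 -0.2" --pt "0 0 -0.2" --pt "0 0 -0.2" --roll '[0,0,0,0,0,0,0,0]' --gripper '[2,2,2,2,2,2,2,2]'

```text
clock: 8.25
tool_pos: [0.5258, -0.1842, 0.1386]
eef_rot: [-0.17, 0.686, 0.169, 0.687]
contact_force: [-1.1, 1.2, 8.2]
opening: 0.342
```

Seated: the force flipped to +8 N at z = 0.1386. I'll release.

Emit:
apply_moves --pt "0 0 0.05" --pt "0 0 0.05" --pt "0 0 0.05" --pt "0 0 0.05" --pt "0 0 0.05" --pt "0 0 0.05" --pt "0 0 0.05" --pt "0 0 0.05" --roll '[0,0,0,0,0,0,0,0]' --gripper '[3.2,3.6,4.2,5,6,7,7,7]'

```text
clock: 8.92
tool_pos: [0.5252, -0.1842, 0.1377]
eef_rot: [-0.17, 0.687, 0.17, 0.686]
contact_force: [1.1, 0.9, 0.2]
opening: 0.79
```

Emit:
apply_moves --pt "0 0 0" --pt "0 0 0" --pt "0 0 1" --pt "0 0 3" --pt "0 0 6" --pt "0 0 9" --pt "0 0 12" --pt "0 0 14" --roll '[0,0,0,0,0,0,0,0]' --gripper '[7,7,7,7,7,7,7,7]'

```text
clock: 9.58
tool_pos: [0.526, -0.1845, 0.2814]
eef_rot: [-0.17, 0.685, 0.169, 0.688]
contact_force: [0.3, -0.1, 0.1]
opening: 0.791
```

Emit:
apply_moves --pt "1 -1.8 0" --pt "2 -3.6 0" --pt "3 -5.4 0" --pt "4 -7.4 -1" --pt "4 -7.4 -2" --pt "4 -7.4 -2" --pt "4 -7.4 -2" --pt "4 -7.4 -2" --roll '[-2,-4,-6,-8,-8,-8,-8,-8]' --gripper '[7,7,7,7,7,7,7,7]'

```text
clock: 10.25
tool_pos: [0.5651, -0.2569, 0.2583]
eef_rot: [-0.122, 0.696, 0.122, 0.697]
contact_force: [0.0, 0.5, -0.0]
opening: 0.796
```

Run:
```python
from h import *
s=snap('wrist','w3');cv2.imwrite('pics/w3b.png',cv2.resize(s['image'][...,::-1],(768,576),interpolation=cv2.INTER_CUBIC))
print(r.get_state()['tool_pos'], 1.5*proj(s,[[.5657,-.2583,.136],[.5255,-.184,.16]]))
```

```text
[ 0.56527434 -0.25700779  0.25844948] [[386.85083747 287.05017761]
 [361.16808714 137.7068862 ]]
```

View pics/w3b.png

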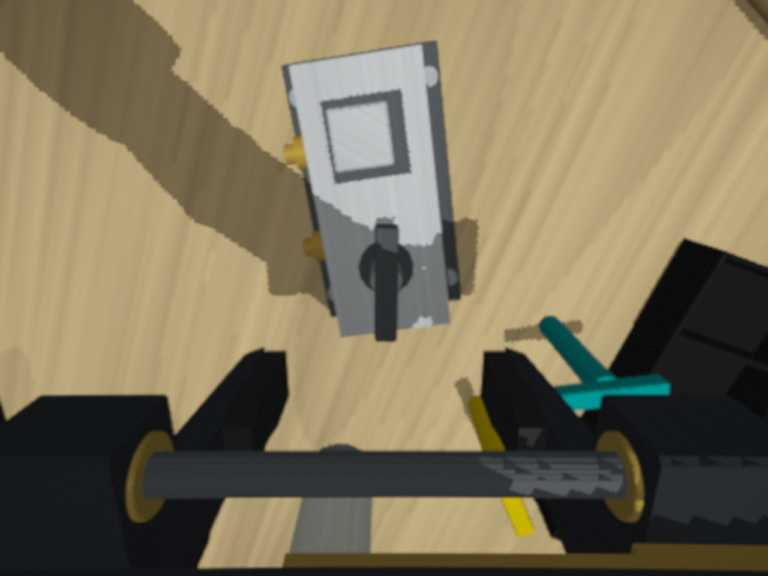

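The block stands inside the pad: its top centre is at (360,135), predicted (361,138). The bar runs along the image vertical at column 386, centred between the fingers. Before going down, I'll check the gripper body's clearance to the look-alikes.

Run:
```python
from h import *
t=load('t0');c=load('s0');w=load('w3');v=load('w2')
print('turq',tri([(w,(618/1.5,388/1.5)),(v,(581/1.5,335/1.5))]))
print('turq2',tri([(w,(618/1.5,388/1.5)),(c,(162,181))]))
print('yel',tri([(w,(525/1.5,530/1.5)),(c,(147,172))]))
print('can',tri([(c,(138,134)),(t,(402,184))]))
s=r.get_state();from scipy.spatial.transform import Rotation as R;M=R.from_quat(s['eef_rot']).as_matrix();print(np.degrees(np.arctan2(M[1,2],M[0,2])),M[2,0])
B=[onz(w,(u/1.5,q/1.5),.136) for u,q in [(386,227),(386,340)]];print(B)
```

```text
turq (array([ 0.75229504, -0.28644948,  0.09803512]), [np.float64(0.00199315061404179), np.float64(0.001993150614041911)])
turq2 (array([ 0.73579925, -0.27831797,  0.12520261]), [np.float64(0.0025433492805091735), np.float64(0.002543349280509099)])
yel (array([ 0.71485563, -0.38148531,  0.12870808]), [np.float64(0.01551158337583415), np.float64(0.015511583375834128)])
can (array([ 0.60391945, -0.50016413,  0.17746015]), [np.float64(0.003143149195820949), np.float64(0.0031431491958210846)])
19.84831159064825 -0.9999996102642831
[array([ 0.55307904, -0.22486593,  0.136     ]), array([ 0.57684651, -0.29061094,  0.136     ])]
```

All clear: the nearest look-alike is at x≥0.70 and the body ends at about 0.655. I'll go down so the fingertips end just above the bar's underside, beside the 14 mm faces.

Emit:
apply_moves --pt "0 -0.1 -2.5" --pt "0 -0.1 -5" --pt "0 -0.1 -7.5" --pt "0 -0.1 -9.5" --pt "0 -0.1 -11" --pt "0 -0.1 -11.7" --pt "0 -0.1 -12" --pt "0 -0.1 -12" --roll '[0,0,0,0,0,0,0,0]' --gripper '[6,5,4.5,4,4,4,4,4]'

```text
clock: 10.97
tool_pos: [0.5654, -0.2588, 0.138]
eef_rot: [-0.121, 0.696, 0.122, 0.697]
contact_force: [-0.6, 0.6, 1.5]
opening: 0.452
```

Emit:
apply_moves --pt "0 0 0" --pt "0 0 0" --pt "0 0 0" --pt "0 0 0" --pt "0 0 0" --pt "0 0 0" --pt "0 0 0" --pt "0 0 0" --roll '[0,0,0,0,0,0,0,0]' --gripper '[3.5,3,2.5,2,1.6,1.6,1.6,1.6]' --newtons 5

```text
clock: 11.63
tool_pos: [0.5662, -0.2592, 0.1384]
eef_rot: [-0.122, 0.696, 0.121, 0.697]
contact_force: [0.7, 0.9, 4.9]
opening: 0.182
```

Emit:
apply_moves --pt "0 0 0" --pt "0 0 0" --pt "0 0 0" --pt "0 0 0" --pt "0 0 0" --pt "0 0 0" --pt "0 0 0" --pt "0 0 0" --roll '[0,0,0,0,0,0,0,0]' --gripper '[0.8,0.8,0.8,0.8,0.8,0.8,0.8,0.8]'

```text
clock: 12.3
tool_pos: [0.5661, -0.2593, 0.1384]
eef_rot: [-0.122, 0.696, 0.121, 0.697]
contact_force: [2.0, 0.2, 4.8]
opening: 0.159
```

Gripped at 14.0 mm, which is the bar's section. Lateral force is small, and the tips rest lightly on the rod's shoulder (+4.8 N). I'll tighten the grip and lift slowly.

Emit:
apply_moves --pt "0 0 0" --pt "0 0 0" --pt "0 0 0.05" --pt "0 0 0.1" --pt "0 0 0.2" --pt "0 0 0.4" --pt "0 0 0.6" --pt "0 0 0.8" --roll '[0,0,0,0,0,0,0,0]' --gripper '[0.8,0.8,0.8,0.8,0.8,0.8,0.8,0.8]' --newtons 30

```text
clock: 12.97
tool_pos: [0.5656, -0.2589, 0.1449]
eef_rot: [-0.121, 0.696, 0.122, 0.697]
contact_force: [5.7, -0.7, -7.9]
opening: 0.157
```

Emit:
apply_moves --pt "0.03 0 0" --pt "0.05 0 0.2" --pt "0.05 0 0.4" --pt "0.05 0 0.6" --pt "0.05 0 0.8" --pt "0.05 0 1.0" --pt "0.05 0 1.0" --pt "0.05 0 1.0" --roll '[0,0,0,0,0,0,0,0]' --gripper '[0.8,0.8,0.8,0.8,0.8,0.8,0.8,0.8]'

```text
clock: 13.63
tool_pos: [0.5657, -0.2592, 0.1562]
eef_rot: [-0.121, 0.697, 0.121, 0.697]
contact_force: [3.1, 0.4, -3.4]
opening: 0.151
```

Emit:
apply_moves --pt "0.03 0 0.3" --pt "0.03 0 0.6" --pt "0.03 0 0.9" --pt "0.03 0 1.2" --pt "0.03 0 1.5" --pt "0.03 0 1.8" --pt "0.03 0 2.0" --pt "0.03 0 2.0" --roll '[0,0,0,0,0,0,0,0]' --gripper '[0.8,0.8,0.8,0.8,0.8,0.8,0.8,0.8]'

```text
clock: 14.3
tool_pos: [0.5658, -0.2594, 0.1763]
eef_rot: [-0.121, 0.697, 0.121, 0.697]
contact_force: [1.9, 0.1, -3.5]
opening: 0.152
```

Emit:
apply_moves --pt "0 0 0" --pt "0 0 0" --pt "0 0 0" --pt "0 0 0" --pt "0 0 0" --pt "0 0 0" --pt "0 0 0" --pt "0 0 0" --roll '[0,0,0,0,0,0,0,0]' --gripper '[0.8,0.8,0.8,0.8,0.8,0.8,0.8,0.8]'

```text
clock: 14.97
tool_pos: [0.5659, -0.2593, 0.1757]
eef_rot: [-0.121, 0.697, 0.121, 0.697]
contact_force: [1.4, 0.4, -3.6]
opening: 0.156
```

Run:
```python
from h import *
snap('scene','s1');w=snap('wrist','w4')
crop('s1',160,120,260,200,6,'s1c')
print(r.get_state()['tool_pos'],r.get_state()['moment'])
crop('w4',130,40,360,340,2,'w4c')
a=cv2.imread('pics/s1c.png');b=cv2.imread('pics/w4c.png')
cv2.imwrite('pics/f1.png',np.hstack([cv2.resize(a,(500,400)),cv2.resize(b,(300,400))]))
```

```text
[ 0.56588075 -0.2592697   0.1756733 ] [-0.04799498 -0.36285767 -0.00831883]
```

View pics/f1.png

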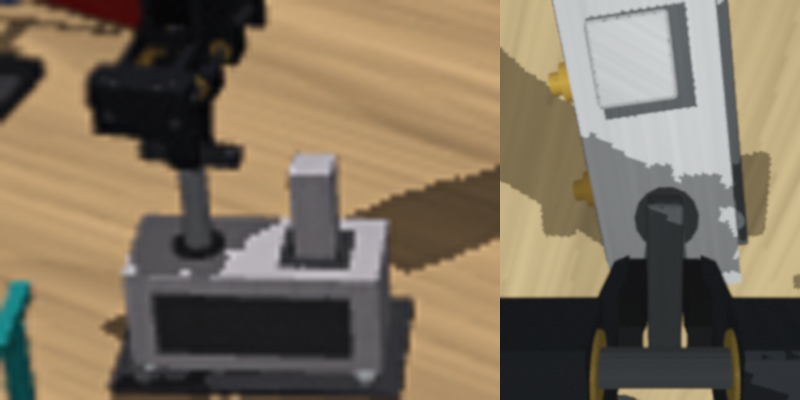

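The picture shows the bar held and lifted, with its block-side end at crop (240,150–165). The rod is in the bore at (197,245). The block is upright on the pad with its top at (313,163), clear of the plunger. I'll check the bar's height against projections.

Run:
```python
from h import *
s=load('s1');d=np.array([np.cos(np.radians(109.6)),np.sin(np.radians(109.6)),0]);n=np.array([-d[1],d[0],0]);c=np.array([.5656,-.2586,0])
def cp(X): return ((proj(s,X)-[160,120])*5).round(1).tolist()
for z in(.154,.16,.166): print(z,cp([c+36*d/1e3+k*7*n/1e3+[0,0,z] for k in(-1,1)]),'top',cp([c+36*d/1e3+k*7*n/1e3+[0,0,z+.014] for k in(-1,1)]))
y=np.radians(28);ex=np.array([np.cos(y),np.sin(y),0]);ey=np.array([-np.sin(y),np.cos(y),0]);p=np.array([.5255,-.184,.16])
print('block',cp([p+.015*(a*ex+b*ey) for a,b in[(1,1),(1,-1),(-1,1),(-1,-1)]]))
im=s['image'][140:158,186:212].astype(int).sum(2)//3
print('cols186-211 rows140-157');print(im)
```

```text
0.154 [[237.8, 172.3], [243.6, 162.0]] top [[236.4, 154.9], [242.3, 144.7]]
0.16 [[237.2, 164.8], [243.0, 154.6]] top [[235.8, 147.4], [241.7, 137.2]]
0.166 [[236.6, 157.4], [242.4, 147.2]] top [[235.2, 139.8], [241.1, 129.7]]
block [[330.4, 168.9], [287.1, 167.9], [335.2, 146.7], [292.6, 145.7]]
cols186-211 rows140-157
[[ 14  15  16  15  15  15  16  16  14  15  16  13  20  17  16  18  73 142
  155 154 153 153 152 149 148 149]
 [ 15  16  15  14  15  15  16  14  14  16  14  13  12  10   8  17  75 145
  152 152 152 153 153 153 153 152]
 [ 15  15  15  15  16  15  15  13  15  15  16  13  11  11   7  18  79 150
  155 153 152 151 152 151 151 151]
 [ 15  14  14  14  15  15  15  15  18  18  14  15  12  12   9  19  79 148
  155 154 155 155 153 152 150 151]
 [ 15  14  15  14  15  16  15  18  32  31  19  14  13  12  11  18  79 150
  155 153 152 152 153 154 154 154]
 [ 13  15  16  14  15  15  14  16  27  26  16  14  13  13  11  18  80 151
  157 155 154 153 152 151 152 153]
 [ 16  16  14  14  14  15  15  14  17  16  14  15  17  14  11  18  77 147
  154 154 156 156 155 154 152 151]
 [ 60  48  25  
[... 484 characters left out ...]
26  26  25
   26  30  29  29  87 150 156 156]
 [149 148 141 117 111 112  90  56  22  12  11  11  11  10  25  32  30  25
   26  26  22  35 114 149 151 151]
 [146 148 149 147 147 148 145 116  66  32  20  18  18  25  48  82  84  65
   63  62  48  71 143 152 152 150]
 [141 142 144 147 148 149 151 148 143 105  70  66  57  51  65 116 143 144
  145 146 144 144 152 151 151 151]
 [142 141 140 140 142 144 146 148 148 112  72  70  70  66  65 100 145 148
  148 148 149 149 148 149 149 150]
 [146 145 143 142 142 141 140 142 144 121  75  69  71  68  64 100 147 151
  149 148 147 147 146 147 147 148]
 [150 150 148 148 148 149 147 144 141 121  74  67  71  69  66 100 148 152
  151 151 151 149 148 147 147 147]]
```

The bar's underside measures ≈0.159 m from the image. Kinematics give 0.122 + 0.0373 = 0.1593 m, against a target of 0.160 ± 0.006 m. I'm handing the job in.

Run:
```python
from h import *
s=r.get_state();print(s['clock'],s['tool_pos'],s['contact_force'],s['opening'],abs(s['qd']).max())
print(r.finish_job())
```

```text
15.0667 [ 0.56588075 -0.2592697   0.1756733 ] [ 1.50757191 -0.01164961 -4.38572613] 0.15492708887728662 0.001668736036199983
the job is handed in; nothing more can be done
None
```

The job is handed in at 15.1 s. The tall block stands released on the pad, and the gripper is still holding the plunger at block-top height. No verdict was reported.

**Block:** I lifted the tall block out of the bin and set it on the pad, where the force flipped to +8 N on contact. I released it with the plunger still fully in. The wrist view shows it upright inside the pad, within about 2 mm of where I aimed.

**Plunger:** I gripped the cross bar across its 14 mm section, first lightly and then at 30 N, and drew it straight up. I nudged the tool about 0.8 mm in x to relieve side load.

**Last checks:**
- **Height:** tool travel puts the bar's underside about 69 mm above the pump top, and the scene picture agrees; the target is 70 mm.
- **Forces:** side force is about 1.5 N and the vertical load about 4 N, roughly the plunger's weight. The arm is still.
- **Clearance:** the plunger is clear of the block in the last pictures. I saw no bystander move, but I did not measure their positions afterwards.

**Disagreements:** the scene camera read heights about 5–7 mm low in the first measurements, and later showed the block's top about one pixel lower than predicted. If that offset also applies to the bar, its underside could be up to about 73 mm, still inside the 6 mm tolerance.

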